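Trim a vacuum gauge controller to its atmosphere mark

TASK

The vacuum line is vented, so trim the gauge controller to its atmosphere mark: slide the dust cover on its sloping panel fully aside, take the white trimming tool from its stand and, with the blade square in the slot of the right-hand trimmer and no harder a push than that needs, turn it until the meter's needle points at the middle of the bold block on the scale. Then stand the tool back in its stand, let go of it, and slide the dust cover fully shut again. Leave the left-hand trimmer as it is set, and do not disturb the glassware and bottle standing about.

Things in the scene. Friction and masses are not known exactly. Their poses are not given: they have to be found in the camera images.
- console: Gauge controller, fixed grey console 210 wide (y), 177 deep, 40 high at the front, 136 at the back. Origin: middle of underside; x to its back, y to the user's left, z up. Flat panel tilted 30 degrees toward the user: its outward direction is (-0.5, 0, 0.866), its lower edge at x -85, z 34. Side cheeks stand 4 proud. Meter above (frame 4 proud), trimmer bay at lower right.
- dust_cover (a joint): Travel of the dust cover over the trimmer bay, m: 0 shut, 0.088 fully open (slid to the console's left, its +y). Aluminium plate 86 x 42 mm in rails 5 mm high; slides with about 1 N of friction and stays where left. The bay under it: 82 mm wide, 36 mm up the slope, 9 mm deep, with two brass trimmers 42 mm apart.
- cover_rib (a point): Middle of the top edge of the black finger rib on the dust cover; moves with it. Rib 10 mm thick along the sliding direction, 26 mm long up the slope, 13.5 mm high above the plate, whose face is 4 mm above the panel. Axes: y is the way the cover opens, x up the slope, z out of the panel.
- needle (a joint): Angle of the meter's black 60 mm needle, rad: 0 points straight up the slope, positive clockwise (to the user's right). The middle of the bold black block on the scale, 7.5 mm wide, is at 0.40. Only the right-hand trimmer drives it: turned clockwise, it moves the needle clockwise by half its own angle. Starts 0.35 to 0.75 below the block.
- right_trimmer_slot (a point): Middle of the slot's floor in the right-hand trimmer (to be turned), 66 mm right of the console's middle. x along the slot, z out of the panel along its axis. Brass head 16 mm across, face 2.5 mm below the panel; slot right across, 3 mm wide, 5 mm deep, mouth bevelled to 5.4 mm. Friction about 0.025 N m, stays where left. Stops 1.5 rad either side of the slot running up the slope.
- left_trimmer_rim (a point): Point on the face of the left-hand trimmer, 7 mm off its axis along its slot. This trimmer looks like the right-hand one, sits 24 mm right of the console's middle and must keep its setting.
- trim_tool: White plastic trimming tool, 125 mm, 18 to 32 g, upright in its stand, blade down. Origin: blade tip; z from blade to handle, x along the blade's width, y its thickness. Blade 9 wide, 8 long, 1.8 thick at the tip, 2.2 at its root; round shank 9 across to z 62 mm; collar 20 across, z 62 to 65; handle z 65 to 125, flat sides, 10 thick along y (grip across these), 16 wide along x.
- stand_mouth (a point): Middle of the hole's mouth in the tool stand's top, 76 mm above the worktop; z up. Stand: fixed grey block 44 x 44 mm on a 68 x 68 x 12 mm foot. Round upright hole 64 mm deep, 12 mm across, bevelled to 18 mm at the top. The tool hangs in it by its collar, blade tip 62 mm below the mouth, free to turn and to lean by about 3 degrees.
- weigh_bottle: Bystander: small glass weighing bottle with lid, 37 mm across, 51 mm high. Origin under its middle.
- dropper_bottle: Bystander: dropper bottle with rubber teat, 38 mm across, 109 mm high. Origin under its middle.
- flask: Bystander: small stoppered conical glass flask, 54 mm across, 103 mm high. Origin under its middle.
- dish: Bystander: lidded petri dish, 64 mm across, 17 mm high. Origin under its middle.

How it is judged (in metres and radians):
On the way, in this order (a step that is already met when the one before it is completed fails the run):
1. the dust cover is slid clear of the bay, at least 75 mm (value of joint dust_cover above 0.075 m), for 0.2 s.
2. the tool's blade stands in the right-hand trimmer's slot, within 10 degrees of its axis, and the needle has been brought onto the bold block (distance between trim_tool and right_trimmer_slot below 0.005 m and angle between the z axis of trim_tool and the z axis of right_trimmer_slot, either way round below 0.17 rad and value of joint needle between 0.33 and 0.47 rad), for 0.3 s.
3. the tool is back in its stand and let go (horizontal distance between trim_tool and stand_mouth below 0.008 m and z of trim_tool in the frame of stand_mouth below -0.058 m and angle between trim_tool's own z axis and vertical below 0.15 rad and contact force between the fingers and trim_tool below 0.3 N), for 0.2 s.
At the end, for the whole second after the job is handed in: the needle stands within 0.07 rad (4 degrees) of the middle of the bold block, the tool hangs at rest in its stand with its collar down on the top (within 4 mm) and is let go, and the dust cover is shut to within 6 mm (all of step 3 and value of joint dust_cover below 0.006 m and value of joint needle between 0.33 and 0.47 rad and linear speed of trim_tool below 0.01 m/s and velocity of joint needle below 0.02 rad/s); the robot touches nothing.
It fails at once if the left-hand trimmer is turned (its rim by more than 3 mm) (distance of left_trimmer_rim from where it was at the start of the episode above 0.003 m).
It fails at once if the tool is pressed into the console with more than 40 N (contact force between trim_tool and console above 40 N).
It fails at once if a bystander (weighing bottle, dropper bottle, flask or petri dish) is shifted more than 30 mm or tipped (distance of any of weigh_bottle, dropper_bottle, flask, dish from where it was at the start of the episode above 0.03 m or angle between any of weigh_bottle, dropper_bottle, flask, dish's own z axis and vertical above 0.4 rad).
It also fails if it takes over 70 s, if anything falls off the work surface, if the arm or the gripper's body presses on something with over 40 N, if the wrist force passes 120 N, or if a joint passes its speed limit or range.

ROBOT

A 7-joint arm with a two-finger parallel gripper is mounted at the origin on a cart in front of the work surface, level with it; the furniture and walls round the work are solid. World frame = base frame: x ahead of the robot, y to its left, z up, the work surface at z = 0. Lengths are in mm, angles in rad, forces in N, time in s.
With the tool pointing down it reaches from about 400 to 850 mm from the base axis. Payload 10.4 kg.
Tool frame: the origin (TCP) lies on the mounting face of the last link; the fingertips stand 173 mm ahead of it and the grasp point (between the pads) lies 155 mm ahead of it; z points along the fingers, y is the line along which they close (so a half turn about z gives the same grasp; the last joint's range is limited). The gripper opens to 85 mm and grips with 20 to 120 N. Pads are 22 mm wide; open, the fingers measure 114 mm over their backs; the gripper's body (76 mm by 85 mm) begins 54 mm behind the grasp point. The pads swing forward as they close: fully open they stand 13 mm farther back than shut.
Start: joints at [-1.152, 0.332, -0.065, 1.46, 0.022, 1.35, -0.088], TCP at [267.217, 565.002, 404.738] pointing down, gripper open.
Joint ranges: [-2.6, 2.6], [-0.5, 2.12], [-1.47, 1.34], [0.16, 2.42], [-1.27, 4.41], [0.06, 2.06], [-2.6, 2.6]. Speed limits (rad/s): [2.22, 2.22, 2.79, 2.79, 3.14, 3.14, 3.14].

INTERFACE

Orientations are given as a unit quaternion [w, x, y, z].
In Python, from cell import r, claw, viewer gives the robot as it stands. The module is installed in compiled form; this text tells all that it offers. Calls block until the motion is done:
- r.reach(position, orientation): joint-space move of the TCP to a pose.
- r.movel(position, rotation=None, v=150): straight line of the TCP; rotation=None keeps the orientation; v is the mean speed in mm/s.
- r.move_j(angles): joint-space move.
- claw.set_gripper(opening): finger opening in mm; the grip force is fixed at half the most; returns when the fingers have stopped.
- r.sleep(seconds).
- r.solve_ik(position, orientation): joint angles nearest the present ones, or None.
- r.get_obs(): the state.
- viewer.snapshot(name): name is "scene" or "top"; returns the picture (480x640x3 uint8, red, green, blue); there is no depth.
- viewer.camera_model(name): a dict with "vertical_fov" (degrees; the focal length in pixels is half the picture's height over the tangent of half this angle, whatever the lens; pixels are square), "cx", "cy" (the principal point, pixels), "rvec" (rotation vector, rad) and "tvec" (3), from world to camera coordinates, as OpenCV has them. Camera axes: x right, y down, z forward; pixel columns grow to the right and rows downward; lengths in mm; the calibration is good to about 2 mm. A picture is of the moment at which its call begins. camera_model takes no time and is no camera call.
A pose or a line that the arm cannot do raises r.PlanningError and nothing moves.
- r.finish_job(): hands the job in; it is judged then, once.
The state is a dict: "time": time; "qpos": joint angles; "dq": joint speeds; "effort": joint torques, N m; "tool_pos": TCP position; "tcp_rot": TCP orientation; "wrist_force": force on the tool from outside, world axes, zero at the start; "moment": the same for the moment, N m; "gripper_width": finger opening in mm; "grip_force": force on a finger pad.
Only numpy, scipy, OpenCV 4.12 (cv2) and the standard library are available. Lean on these libraries where they do the work, as an engineer would, in place of code of your own. Each camera call takes 0.05 s, during which the arm holds its last target. There are 200 camera calls.

## Working session

There is one attempt and no reset: what is moved stays moved. The work goes in short steps, each a Python script; the robot and the scene stay as the last script left them, time stands still between calls to the robot, and variables do not carry over. Pictures are saved under pics/ and viewed, at most 13 in all, crops included, and the job is handed in when it is done.

```bash
mkdir -p pics
python3 - <<'E'
from cell import r,claw,viewer
import cv2
for n in("scene","top"):
    cv2.imwrite(f"pics/{n}0.png",viewer.snapshot(n)[:,:,::-1]); print(n,viewer.camera_model(n))
o=r.get_obs(); print(o)
E
```

```text
scene {'vertical_fov': 43.44495867762742, 'cx': 329.1366587782903, 'cy': 235.91837799006888, 'rvec': array([ 1.03282727, -1.99685251,  1.30915243]), 'tvec': array([290.77810275, 248.15259593, 835.17265795])}
top {'vertical_fov': 53.026141774740694, 'cx': 314.74847028713174, 'cy': 241.5442571745214, 'rvec': array([ 2.21159772, -2.15704753,  0.07192908]), 'tvec': array([ -18.66245103,  543.85158643, 1183.98963372])}
{'time': 0.1, 'qpos': array([-1.15160877,  0.33279526, -0.06468179,  1.46084257,  0.0216077 ,
        1.34989723, -0.08848926]), 'dq': array([ 0.00027992, -0.00209331, -0.00012543, -0.00141436, -0.00085953,
        0.00120485,  0.00063629]), 'effort': array([ 1.86780017e-03, -6.26741123e+01,  4.95334261e-02, -3.92428172e+01,
        1.62190001e-02,  6.99161479e-03,  2.92010661e-06]), 'tool_pos': array([267.17833618, 564.89006205, 404.01073723]), 'tcp_rot': array([-1.02495670e-04,  2.19094836e-01,  9.75703369e-01, -6.14964226e-04]), 'wrist_force': array([-0.07038514, -0.69872079, -0.62888871]), 'moment': array([ 0.01564285,  0.01771321, -0.03021921]), 'grip_force': 0.0, 'gripper_width': 85.54618318058807}
```

View pics/scene0.png

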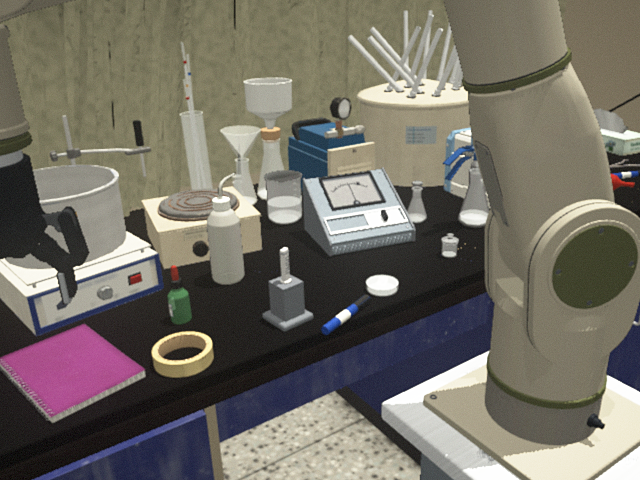

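View pics/top0.png

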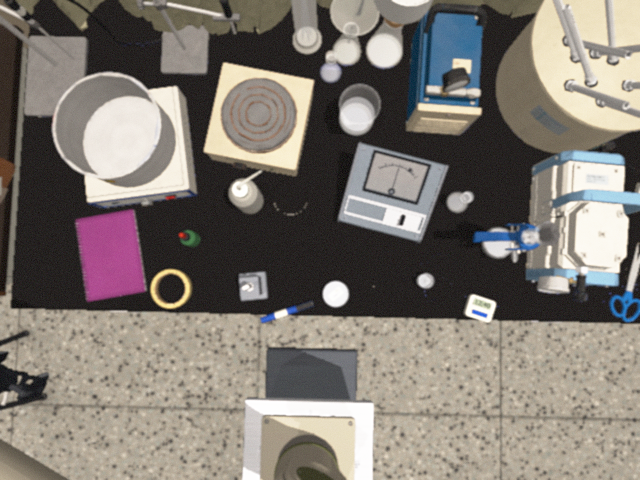

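Run:
```python
import cv2
a=cv2.imread("pics/top0.png")[138:246,330:455]; cv2.imwrite("pics/c1.png",cv2.resize(a,None,fx=5,fy=5,interpolation=cv2.INTER_CUBIC))
s=cv2.imread("pics/scene0.png"); 
b=cv2.resize(s[160:255,295:420],None,fx=6,fy=6,interpolation=cv2.INTER_CUBIC); cv2.imwrite("pics/c2.png",b)
import numpy as np
c=cv2.resize(s[240:330,255:320],None,fx=6,fy=6,interpolation=cv2.INTER_CUBIC)
d=cv2.resize(cv2.imread("pics/top0.png")[262:308,230:280],None,fx=8,fy=8,interpolation=cv2.INTER_CUBIC)
o=np.zeros((540,800,3),np.uint8);o[:540,:390]=c;o[:368,400:800]=d;cv2.imwrite("pics/c3.png",o)
```

```text
(no output)
```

View pics/c1.png

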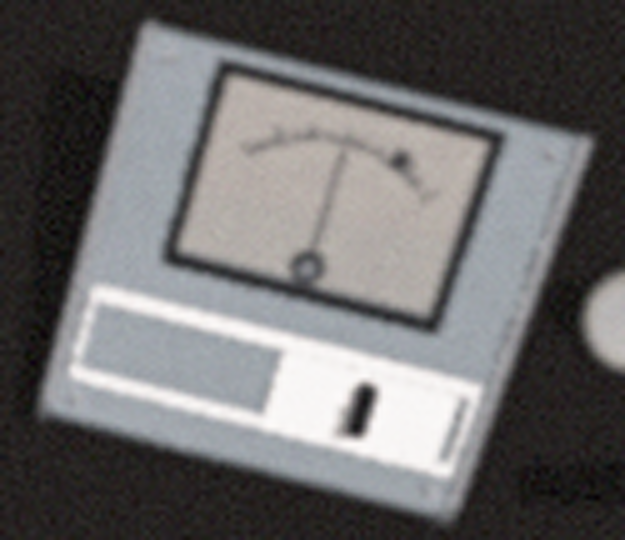

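View pics/c2.png

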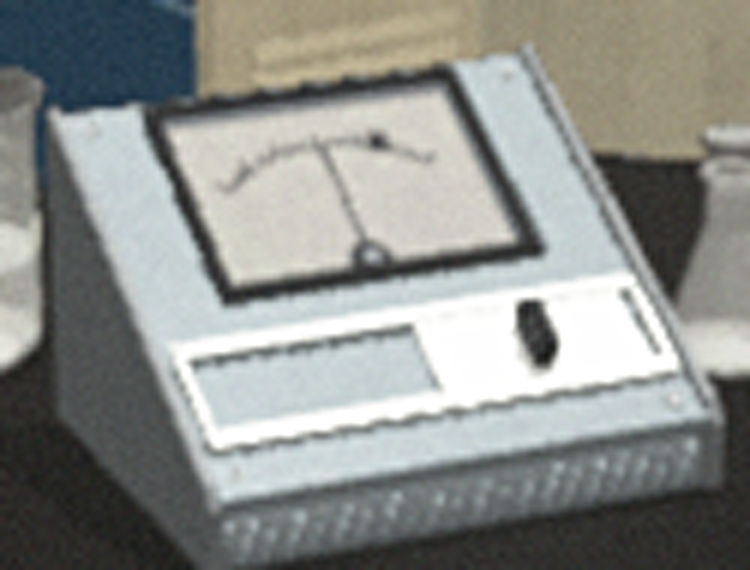

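View pics/c3.png

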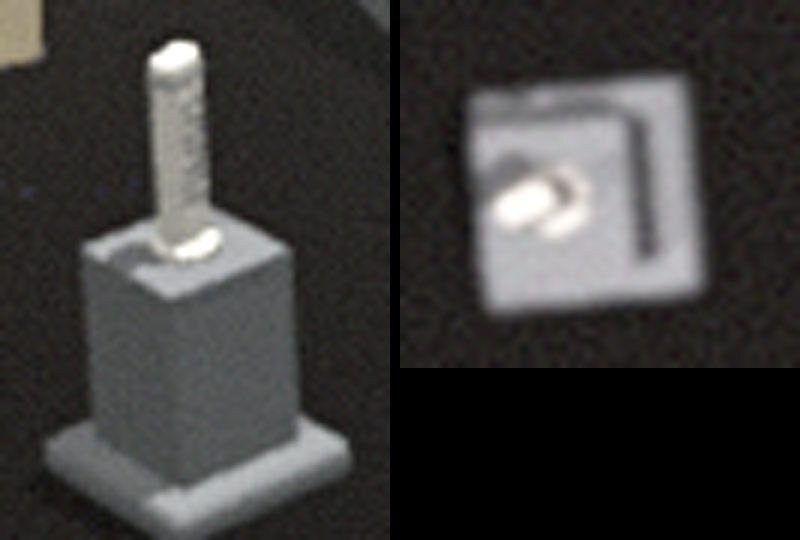

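Scene: console with panel corners in c1 at about (150,22), (592,138), (452,520), (42,415), rib near (360,410); the needle sits left of the block. The stand has a tool leaning slightly. Next I fit the poses.

```bash
cat > h.py <<'E'
import numpy as np,cv2
from scipy.optimize import least_squares
from scipy.spatial.transform import Rotation as R
from cell import r,claw,viewer
CM={n:viewer.camera_model(n) for n in("scene","top")}
def proj(n,P):
    c=CM[n];f=240/np.tan(np.radians(c["vertical_fov"])/2)
    K=np.array([[f,0,c["cx"]],[0,f,c["cy"]],[0,0,1]])
    return cv2.projectPoints(np.atleast_2d(P).astype(float),c["rvec"],c["tvec"],K,None)[0][:,0]
def tri(ps,pt):
    return least_squares(lambda X:np.r_[proj("scene",X)[0]-ps,proj("top",X)[0]-pt],[500,-50,50])
def pan(s,y,h): return np.array([-85+.866*s-.5*h,y,34+.5*s+.866*h])
def place(p,q): # p=(x,y,yaw)
    return R.from_euler("z",p[2]).apply(np.atleast_2d(q))+[p[0],p[1],p[3] if len(p)>3 else 0]
E
cat > fit.py <<'E'
from h import *
T=lambda a:np.array(a)/5+[330,138]
S=lambda a:np.array(a)/6+[295,160]
S3=lambda a:np.array(a)/6+[255,240]
T3=lambda a:(np.array(a)-[400,0])/8+[230,262]
ck=[pan(196,105,4),pan(196,-105,4),pan(0,-105,4),pan(0,105,4)]
ct=T([(150,22),(592,138),(452,520),(42,415)]);cs=S([(50,110),(528,45),(720,415),(215,510)])
def res(p): return np.r_[(proj("top",place(p,ck))-ct).ravel(),(proj("scene",place(p,ck))-cs).ravel()]
f=least_squares(res,[600,-130,-.2],loss="soft_l1");print("console",f.x,np.round(f.fun,1))
f4=least_squares(res,[600,-130,-.2,0],loss="soft_l1");print("free z",f4.x,np.round(f4.fun,1))
p=f.x
inv=lambda X:R.from_euler("z",-p[2]).apply(X-[p[0],p[1],0])
def pc(ps,pt):
    t=tri(ps,pt);q=inv(t.x);d=q-[-85,0,34]
    return "s %.1f y %.1f h %.1f"%(d[0]*.866+d[2]*.5,q[1],-.5*d[0]+.866*d[2]),np.round(t.fun,1)
for n,a,b in [("rail TL",(172,345),(92,288)),("rail TR",(630,275),(482,385)),("rail BR",(680,380),(452,475)),("rail BL",(212,450),(72,378)),
 ("cover L up",(415,325),(282,348)),("cover L dn",(440,392),(265,412)),("rib top up",(535,303),(370,385)),("rib top dn",(548,342),(358,433)),("pivot",(372,257),(308,267)),("tip",(322,145),(345,152)),("block",(378,141),(400,160))]:
    print(n,*pc(S(a),T(b)))
sq=lambda a,z:[(a,a,z),(a,-a,z),(-a,-a,z),(-a,a,z)] # TL TR BR BL in top view
st=S3([(195,210),(293,250),(170,300),(82,247)]);ft=T3([(470,92),(688,75),(707,295),(488,313)])
ss=S3([(45,452),(350,455)])
def res2(p):return np.r_[(proj("top",place(p,sq(34,12)))-ft).ravel(),(proj("scene",place(p,sq(22,76)))-st).ravel()]
g=least_squares(res2,[450,150,0],loss="soft_l1");print("stand",g.x,np.round(g.fun,1))
for n,a,b in [("tool end",(175,52),(522,203)),("collar",(190,243),(565,200))]:
    t=tri(S3(a),T3(b));print(n,t.x,np.round(t.fun,1))
print("top block corners px (c3)",[(np.round((q-[230,262])*8+[400,0])) for q in proj("top",place(g.x,sq(22,76)))])
E
python3 fit.py
```

```text
console [ 6.59090914e+02 -1.83841052e+02 -2.31245429e-01] [-1.3  1.  -0.4  0.7  0.5 -0.9 -0.2 -1.4 -0.   0.2  0.8  0.   0.9 -1.3
 -0.4 -2.2]
free z [ 6.60004289e+02 -1.84436228e+02 -2.32195367e-01 -2.06574958e+00] [-1.   0.8 -0.4  0.6  0.5 -1.1 -0.  -1.7  0.   0.9  0.8  0.7  0.8 -0.7
 -0.5 -1.5]
rail TL s 68.9 y 97.1 h 7.5 [ 0.3  0.  -0.2 -0.2]
rail TR s 69.8 y -95.4 h 4.2 [ 0.3 -0.  -0.2 -0.2]
rail BR s 19.3 y -96.9 h -0.6 [ 0.5 -0.  -0.4 -0.3]
rail BL s 20.5 y 96.1 h 3.9 [ 0.8  0.  -0.7 -0.5]
cover L up s 62.3 y 0.5 h 4.6 [-0.1  0.   0.   0. ]
cover L dn s 28.9 y 1.1 h 4.4 [ 0.8 -0.  -0.7 -0.5]
rib top up s 57.6 y -45.1 h 12.4 [-0.5  0.   0.4  0.3]
rib top dn s 35.1 y -43.5 h 16.0 [ 0.8 -0.  -0.6 -0.5]
pivot s 103.2 y 0.5 h -1.7 [ 0.3 -0.  -0.3 -0.2]
tip s 162.1 y 0.2 h -0.0 [ 0.3 -0.  -0.2 -0.2]
block s 163.7 y -25.8 h -4.4 [ 0.3 -0.  -0.2 -0.2]
stand [4.29146576e+02 1.45099691e+02 6.41127273e-02] [  0.8  -0.5   0.7   0.6  -0.8   0.4  -0.7  -0.8 -17.3   6.1 -13.1  -7.8
  21.7  -7.7  15.6   8.8]
tool end [429.60350216 147.50169451 140.11130736] [ 0.2  0.  -0.2 -0.1]
collar [429.7805201  145.14328158  78.06814188] [ 0.6  0.  -0.7 -0.5]
top block corners px (c3) [array([484., 126.]), array([632., 121.]), array([637., 270.]), array([488., 276.])]
```

```bash
cat >> h.py <<'E'
CON=np.array([659.1,-183.84,-.2312]); RC=R.from_euler("z",CON[2])
N=RC.apply([-.5,0,.866]); UP=RC.apply([.866,0,.5]); LEFT=RC.apply([0,1,0])
def W(s,y,h): return place(CON,pan(s,y,h))[0]
def rot(z,x):  # gripper frame: z approach, x pad-width direction
    z=z/np.linalg.norm(z); x=x-z*(x@z); x/=np.linalg.norm(x); return np.column_stack([x,np.cross(z,x),z])
def quat(M): q=R.from_matrix(M).as_quat(); return q[[3,0,1,2]]
def tcp(tip,M,d=173): return np.asarray(tip)-d*M[:,2]
def wf(): o=r.get_obs(); return np.round(o["wrist_force"],1)
E
python3 - <<'E'
from h import *
Ms=[rot(-N,UP*s) for s in(1,-1)]
sols=[(r.solve_ik(tcp(W(46,-44.5,90),M),quat(M)),M) for M in Ms]
for q,_ in sols: print(q)
D=[rot(np.array([0,0,-1.]),np.array([np.cos(a),np.sin(a),0])) for a in np.radians([116,-64])]
for M in D: print(r.solve_ik(tcp([429.7,145.2,160],M),quat(M)))
for a in (-1.5,-.8,0,.8,1.5):
  for s in(1,-1):
    x=s*(np.cos(a)*UP+np.sin(a)*LEFT);M=rot(-N,x);q=r.solve_ik(tcp(W(46,-66,60),M),quat(M));print("slot",a,s,None if q is None else np.round(q,2))
E
```

```text
[-0.92298122  0.00870003  1.25593721  2.16445034 -0.13189498  0.45629574
 -1.36820043]
[-0.79302326  0.0110644   1.12025898  2.16241254 -0.12884903  0.45576886
  1.7648576 ]
[-7.22872327e-01 -1.28875445e-03  2.98117018e-01  2.00157313e+00
  4.16357767e-04  1.14125146e+00  2.88566681e-02]
None
slot -1.5 1 [-0.75  0.25  1.21  2.14 -0.73  0.48 -2.33]
slot -1.5 -1 [-0.81  0.31  1.3   2.14 -0.85  0.52  0.9 ]
slot -0.8 1 [-0.75  0.25  1.21  2.14 -0.73  0.48 -1.63]
slot -0.8 -1 [-0.45  0.15  0.85  2.13 -0.44  0.42  1.26]
slot 0 1 [-0.37  0.14  0.76  2.13 -0.4   0.42 -1.12]
slot 0 -1 [-0.31  0.13  0.7   2.13 -0.37  0.41  2.  ]
slot 0.8 1 [-0.37  0.14  0.76  2.13 -0.4   0.42 -0.32]
slot 0.8 -1 [ 1.13  0.21 -0.84  2.06  0.25  0.42  2.28]
slot 1.5 1 [-0.8   0.3   1.28  2.14 -0.82  0.51  0.74]
slot 1.5 -1 [-0.75  0.25  1.21  2.14 -0.73  0.48 -2.48]
```

Run:
```python
from h import *
r.movel([420,200,430],v=250)
q=r.get_obs()["qpos"];print(np.round(q,2))
q2=q.copy();q2[0]=.25;q2[2]=0;q2[4]=0
r.move_j(q2); print(r.get_obs()["tool_pos"])
for s in(1,-1):
    M=rot(-N,UP*s);print(s,r.solve_ik(tcp(W(46,-44.5,90),M),quat(M)),r.solve_ik(tcp(W(46,44,7),M),quat(M)))
print(r.get_obs()["time"])
```

```text
[-0.76 -0.05  0.21  1.83  0.01  1.35  0.58]
[ 432.885798   -156.28084692  430.50648132]
1 [ 0.28131067  0.04415475  0.01325334  2.12152429 -0.07336577  0.45422694
 -1.45025766] [-0.07623172  0.23263502  0.18951859  2.09835657  0.08105877  0.2961167
 -1.77651117]
-1 [ 0.24408451  0.04253996  0.05122424  2.12336053 -0.07733836  0.45416838
  1.69473186] [ 0.17016109  0.23629163 -0.07821909  2.08559973  0.27825079  0.31142189
  1.1954984 ]
3.175
```

```bash
cat > slide.py <<'E'
from h import *
M=rot(-N,-UP)
def go(s,y,h,v=150): r.movel(tcp(W(s,y,h),M),quat(M),v=v)
E
python3 - <<'E'
from slide import *
claw.set_gripper(24)
r.reach(tcp(W(46,-44.5,60),M),quat(M))
f0=r.get_obs()["wrist_force"]
go(46,-44.5,16,80); print("16",wf()-f0)
go(46,-44.5,7,40); print("7",wf()-f0, r.get_obs()["gripper_width"])
for y in list(range(-30,38,15))+list(range(38,56,2)):
    go(46,y,7,80); f=(r.get_obs()["wrist_force"]-f0)@LEFT; print(y,round(f,1))
    if f<-9: break
E
```

```text
16 [-0.00784853 -0.59586311  0.07311185]
7 [-0.70784853  1.00413689  0.57311185] 24.302679645292535
-30 0.6
-15 -0.4
0 -0.7
15 -0.4
30 0.4
38 0.1
40 -0.7
42 -0.4
44 -0.8
46 -0.3
48 0.3
50 -0.1
52 -3.6
54 -9.9
```

Run:
```python
from slide import *
go(46,50,7,80); go(46,50,70,150)
claw.set_gripper(50)
D=rot(np.array([0,0,-1.]),np.array([np.cos(np.radians(116)),np.sin(np.radians(116)),0]))
P=[429.7,146,175]
qs=[]
for s in(1,-1):
    Mx=D*[s,s,1]; q=r.solve_ik(tcp(P,Mx),quat(Mx)); print(s,q)
    if q is not None: qs.append((abs(q[6]),s))
s=min(qs)[1]; Mx=D*[s,s,1]
r.reach(tcp([429.7,146,240],Mx),quat(Mx))
a=viewer.snapshot("top")[:,:,::-1];b=viewer.snapshot("scene")[:,:,::-1]
cv2.imwrite("pics/t1.png",a);cv2.imwrite("pics/s1.png",b)
A=cv2.resize(a[195:240,340:425],None,fx=9,fy=9,interpolation=cv2.INTER_CUBIC)[:,:780]
B=cv2.resize(b[200:242,315:415],None,fx=7.8,fy=7.8,interpolation=cv2.INTER_CUBIC)
o=np.zeros((600,780,3),np.uint8);o[:270,:765]=A[:270];o[272:272+327]=B[:327,:780];o=o
A=cv2.resize(a[205:241,370:425],None,fx=8,fy=8,interpolation=cv2.INTER_CUBIC);B=cv2.resize(b[200:236,350:418],None,fx=8,fy=8,interpolation=cv2.INTER_CUBIC)
o=np.zeros((580,560,3),np.uint8);o[:288,:440]=A;o[290:578,:544]=B
cv2.imwrite("pics/c4.png",o);print(r.get_obs()["time"])
```

```text
1 [-4.31866163e-01 -1.38848610e-03  3.56973807e-03  1.96832870e+00
  5.37259609e-06  1.17465244e+00  2.54871040e-02]
-1 None
12.3667
```

View pics/c4.png

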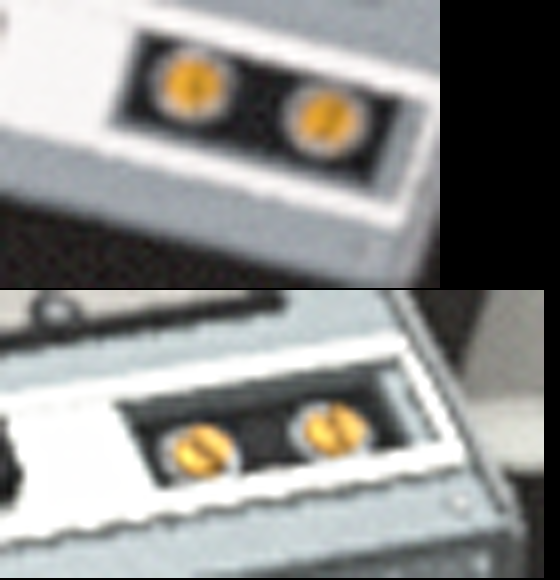

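Run:
```python
from h import *
S=lambda a:np.array(a)/8+[350,200]-[0,290/8]; T=lambda a:np.array(a)/8+[370,205]
inv=lambda X:RC.inv().apply(X-[CON[0],CON[1],0])
for a,b in(((202,452),(194,83)),((335,430),(326,119))):
    t=tri(S(a),T(b));q=inv(t.x);d=q-[-85,0,34];print("s %.1f y %.1f h %.1f"%(d[0]*.866+d[2]*.5,q[1],-.5*d[0]+.866*d[2]),np.round(t.fun,1))
out=[]
K=20
for n,f in(("top","t1"),("scene","s1")):
    im=cv2.imread(f"pics/{f}.png");row=[]
    for yc in(-24,-66):
        u,v=np.meshgrid(np.linspace(-12,12,200),np.linspace(-12,12,200)) # u right, v down
        P=np.array([W(45-b,yc-a,-2.5) for a,b in zip(u.ravel(),v.ravel())])
        p=proj(n,P).astype(np.float32).reshape(200,200,2)
        w=cv2.remap(im,p[...,0],p[...,1],cv2.INTER_CUBIC);row.append(w)
        # brass mask centroid
        hsv=cv2.cvtColor(w,cv2.COLOR_BGR2HSV);m=(hsv[...,1]>110)&(hsv[...,2]>90)
        cu,cv_=u[m].mean(),v[m].mean()
        g=cv2.GaussianBlur(w.astype(np.float32).sum(2),(0,0),4)
        best=[]
        for ang in np.radians(np.arange(-90,90,3)):   # ccw from up-slope
            t=np.linspace(-6,6,41)
            sc=[]
            for off in np.linspace(-1.5,1.5,7):
                x=cu-np.sin(ang)*t+np.cos(ang)*off;y=cv_-np.cos(ang)*t-np.sin(ang)*off
                sc.append(cv2.remap(g,((x+12)/24*199).astype(np.float32)[None],((y+12)/24*199).astype(np.float32)[None],1).mean())
            best.append((min(sc),round(np.degrees(ang)),round(np.linspace(-1.5,1.5,7)[int(np.argmin(sc))],1)))
        print(n,yc,"centre s %.1f y %.1f"%(45-cv_,yc-cu),sorted(best)[:4])
    out.append(np.hstack(row))
cv2.imwrite("pics/c5.png",cv2.resize(np.vstack(out),(600,600)))
```

```text
s 45.5 y -23.4 h -3.0 [ 0.3 -0.  -0.2 -0.2]
s 45.0 y -65.2 h -2.4 [ 0.2 -0.  -0.1 -0.1]
top -24 centre s 45.8 y -22.3 [(np.float32(386.57004), 9, np.float64(1.5)), (np.float32(386.57797), 12, np.float64(1.5)), (np.float32(386.9533), 6, np.float64(1.5)), (np.float32(387.0014), 15, np.float64(1.5))]
top -66 centre s 45.8 y -64.4 [(np.float32(368.5158), -9, np.float64(1.5)), (np.float32(368.5362), -6, np.float64(1.5)), (np.float32(368.95242), -12, np.float64(1.5)), (np.float32(368.99323), -3, np.float64(1.5))]
scene -24 centre s 47.0 y -22.1 [(np.float32(387.21445), 21, np.float64(0.5)), (np.float32(387.44135), 18, np.float64(0.5)), (np.float32(388.13605), 24, np.float64(0.5)), (np.float32(388.83392), 15, np.float64(0.5))]
scene -66 centre s 46.6 y -64.1 [(np.float32(413.37854), -3, np.float64(0.5)), (np.float32(413.85477), -6, np.float64(0.5)), (np.float32(414.33356), 0, np.float64(0.5)), (np.float32(415.80008), -9, np.float64(0.5))]
```

View pics/c5.png

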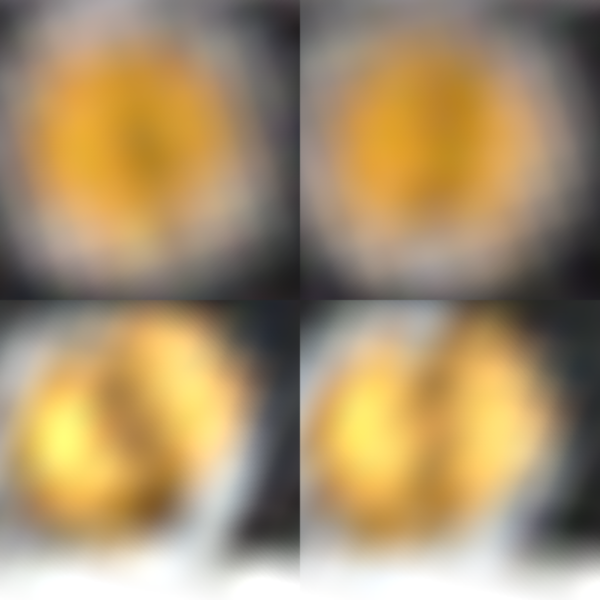

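```bash
cat >> h.py <<'E'
D=rot(np.array([0,0,-1.]),np.array([np.cos(np.radians(116)),np.sin(np.radians(116)),0]))
G=np.array([429.7,146.5,119.])
E
python3 - <<'E'
from h import *
q=quat(D)
r.movel(tcp(G,D,155),q,v=150)
w=wf(); claw.set_gripper(0)
o=r.get_obs();print(o["gripper_width"],o["grip_force"],wf()-w)
r.movel(tcp(G+[0,0,85],D,155),q,v=120)
o=r.get_obs();print(o["gripper_width"],o["grip_force"],o["time"])
a=viewer.snapshot("top")[:,:,::-1];b=viewer.snapshot("scene")[:,:,::-1]
cv2.imwrite("pics/t2.png",a);cv2.imwrite("pics/s2.png",b)
t=G+[0,0,85-105]; print(proj("top",t),proj("scene",t),proj("scene",t+[0,0,62]))
c=proj("scene",t+[0,0,50])[0].astype(int)
B=cv2.resize(b[c[1]-40:c[1]+60,c[0]-45:c[0]+45],None,fx=6,fy=6,interpolation=cv2.INTER_CUBIC);print(c)
cv2.imwrite("pics/c6.png",B)
E
```

```text
9.292146206025944 60.76142907142639 [1.4 1.5 1.7]
9.16557135098183 60.569647550582886 14.7417
[[248.07624198 286.74906116]] [[286.06571758 270.05014052]] [[284.20233251 237.31906184]]
[284 243]
```

View pics/c6.png

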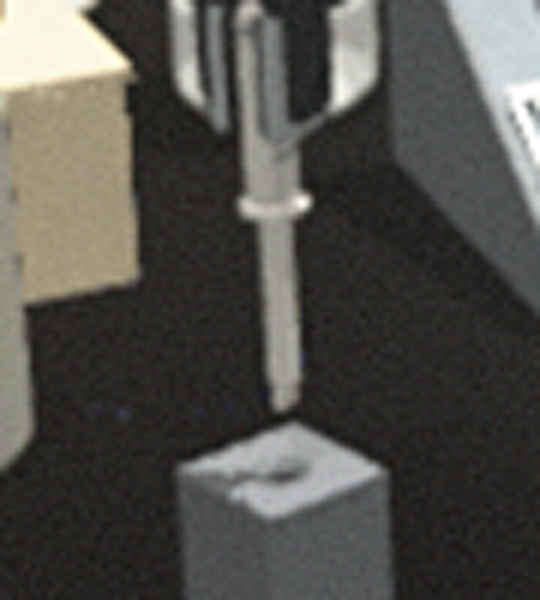

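```bash
cat >> h.py <<'E'
L=155+105   # TCP to blade tip
def MS(a,s=1): return rot(-N,s*(np.cos(a)*UP+np.sin(a)*LEFT))
E
python3 - <<'E'
from h import *
M=MS(-.09)
r.movel(tcp(G+[0,0,155],D,155),quat(D),v=200)
for a in(-.09,-.5,-1.0): print(r.solve_ik(tcp(W(45.3,-65.3,12),MS(a),L),quat(MS(a))))
r.reach(tcp(W(45.3,-65.3,70),M,L),quat(M))
r.movel(tcp(W(45.3,-65.3,10),M,L),quat(M),v=100)
o=r.get_obs();print(o["gripper_width"],o["time"],o["qpos"])
t=W(45.3,-65.3,10)
out=[]
for n in("top","scene"):
    a=viewer.snapshot(n)[:,:,::-1];cv2.imwrite(f"pics/{n}3.png",a)
    p=proj(n,t)[0];c=p.astype(int);print(n,p,proj(n,t+62*N)[0],c)
    out.append(cv2.resize(a[c[1]-40:c[1]+16,c[0]-25:c[0]+25],None,fx=8,fy=8,interpolation=cv2.INTER_CUBIC))
cv2.imwrite("pics/c7.png",np.hstack(out))
E
```

```text
[ 0.05231746  0.01934574  0.29645593  2.13005597 -0.13901916  0.47618145
 -1.43800186]
[ 0.14226645  0.02305172  0.20493485  2.1258461  -0.13549516  0.47607852
 -1.85203517]
[-3.80502595e-01  1.04394540e-03  7.38228144e-01  2.14769185e+00
 -1.39224596e-01  4.76917451e-01 -2.33757958e+00]
9.331274133657477 17.5083 [ 0.14611825  0.02764048  0.20092036  2.12476614 -0.1380195   0.47245586
 -1.43981673]
top [410.95600462 221.65007097] [412.3193922  232.07062207] [410 221]
scene [393.34270579 213.91041224] [400.08780882 195.79188828] [393 213]
```

View pics/c7.png

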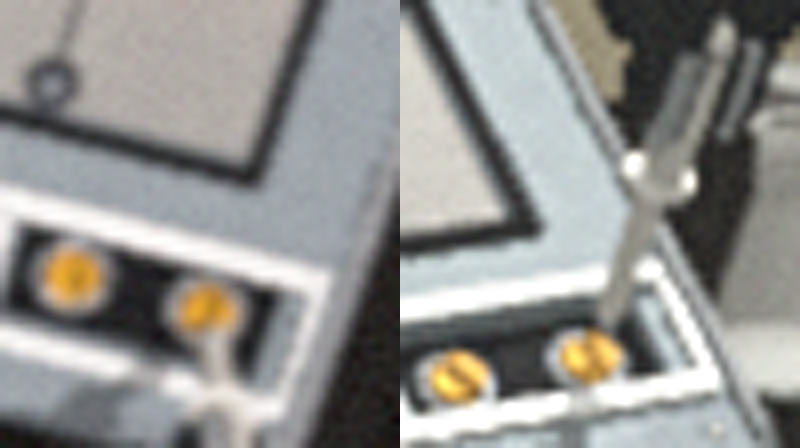

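Run:
```python
from h import *
t=tri(np.array([394,213.25]),np.array([410.9,222.4]));q=RC.inv().apply(t.x-[CON[0],CON[1],0])-[-85,0,34]
print("s %.1f y %.1f h %.1f"%(q[0]*.866+q[2]*.5,q[1],-.5*q[0]+.866*q[2]),t.fun)
M=MS(-.09);f0=r.get_obs()["wrist_force"]
for h in(3,0,-1.5,-2.5,-3.5,-4.5,-5.5,-6.5):
    r.movel(tcp(W(45.3,-65.3,h),M,L),quat(M),v=40)
    o=r.get_obs();f=o["wrist_force"]-f0;p=o["tool_pos"]-tcp(W(45.3,-65.3,h),M,L)
    print(h,"F up %.1f left %.1f n %.1f"%(f@UP,f@LEFT,f@N),np.round([p@UP,p@LEFT,p@N],2))
    if f@N>6: break
```

```text
s 44.5 y -65.5 h 13.2 [-0.11638308  0.00790313  0.0935778   0.07800763]
3 F up 0.7 left 0.8 n 1.0 [-0.13  0.01 -0.18]
0 F up 0.6 left -0.5 n 1.0 [-0.11  0.01 -0.16]
-1.5 F up -0.3 left -0.7 n 0.9 [-0.01 -0.01 -0.05]
-2.5 F up 0.7 left 0.3 n 1.2 [-0.01  0.05 -0.04]
-3.5 F up 0.7 left 0.7 n 1.0 [-0.03 -0.   -0.06]
-4.5 F up 0.2 left 0.6 n 1.1 [-0.01  0.04 -0.06]
-5.5 F up 0.4 left 0.7 n 0.4 [ 0.03  0.06 -0.04]
-6.5 F up 0.4 left 1.5 n 0.6 [-0.    0.03 -0.06]
```

Run:
```python
from h import *
M=MS(-.09);f0=np.zeros(3)
for h in np.arange(-7.2,-14,-.7):
    r.movel(tcp(W(45.3,-65.3,h),M,L),quat(M),v=30)
    o=r.get_obs();f=o["wrist_force"]-f0;m=o["moment"]
    print(round(h,1),"F up %.1f left %.1f n %.1f mz %.2f"%(f@UP,f@LEFT,f@N,m@N),o["gripper_width"])
    if f@N>6: break
for n in("top","scene"):
    a=viewer.snapshot(n)[:,:,::-1];cv2.imwrite(f"pics/{n}4.png",a)
```

```text
-7.2 F up -0.5 left 1.6 n 3.1 mz 0.01 9.387514720040567
-7.9 F up -1.8 left 1.7 n 8.7 mz 0.02 9.055964650443352
```

```bash
cat >> h.py <<'E'
def needle(n="top",im=None,h=0):
    im=viewer.snapshot(n) if im is None else im
    g=cv2.GaussianBlur(im,(0,0),.6).astype(np.float32).sum(2)
    a=np.arange(-.9,.9,.01)
    def sc(rr,c): 
        P=np.array([W(c[0]+q*np.cos(t),c[1]-q*np.sin(t),h) for t in a for q in rr])
        p=proj(n,P).astype(np.float32); return cv2.remap(g,p[:,0][None],p[:,1][None],cv2.INTER_LINEAR).reshape(len(a),-1).mean(1)
    c=(103.2,.5)
    def dip(v): # darkness-weighted centre
        w=np.median(v)-v;k=w.argmax();s=slice(max(k-7,0),k+8);u=np.clip(w[s]-.2*w[k],0,None);return round((a[s]*u).sum()/u.sum(),3),round(w[k])
    return dip(sc(np.arange(22,50,2),c)),dip(sc(np.arange(62,67,1),c))
def turn(a0,a1,h,v=.5,xy=(45.3,-65.3)):
    for a in np.linspace(a0,a1,max(2,int(abs(a1-a0)/.1)+1))[1:]:
        M=MS(a);r.movel(tcp(W(*xy,h),M,L),quat(M),v=30)
        o=r.get_obs();f=o["wrist_force"];print("a %.2f F up %.1f left %.1f n %.1f mz %.3f"%(a,f@UP,f@LEFT,f@N,o["moment"]@N),round(o["gripper_width"],2))
E
python3 - <<'E'
from h import *
for n in("top","scene"): print(n,needle(n,cv2.imread(f"pics/{n}0.png" )),needle(n,cv2.imread(f"pics/{n}4.png" )))
turn(-.09,-.39,-7)
print(needle("top"),needle("scene"),r.get_obs()["time"])
E
```

```text
top ((np.float64(-0.03), 76), (np.float64(0.391), 143)) ((np.float64(-0.029), 78), (np.float64(0.391), 142))
scene ((np.float64(-0.051), 99), (np.float64(0.361), 211)) ((np.float64(-0.052), 100), (np.float64(0.361), 211))
a -0.19 F up 0.3 left 2.0 n 1.6 mz 0.015 9.03
a -0.29 F up -0.6 left 1.8 n 2.4 mz 0.038 9.27
a -0.39 F up -0.7 left 1.2 n 2.7 mz 0.010 9.52
((np.float64(0.047), 77), (np.float64(0.392), 143)) ((np.float64(0.02), 115), (np.float64(0.361), 214)) 21.1333
```

Run:
```python
from h import *
turn(-.39,-.95,-7)
def rem(): 
    d=[needle(n) for n in("top","scene")]; print(d); return np.mean([x[1][0]-x[0][0] for x in d])
a=-.95; e=rem()
turn(a,a-2*e,-7); a-=2*e; r.sleep(.4); print(a,rem(),r.get_obs()["time"],r.get_obs()["qpos"][6])
```

```text
a -0.50 F up 0.2 left 1.7 n 1.3 mz 0.004 8.96
a -0.61 F up -0.3 left 2.4 n 1.8 mz -0.001 8.95
a -0.73 F up -0.2 left 2.1 n 1.9 mz -0.010 9.22
a -0.84 F up 0.4 left 2.9 n 3.1 mz 0.046 9.1
a -0.95 F up -0.1 left 2.6 n 2.0 mz 0.040 8.93
[((np.float64(0.329), 79), (np.float64(0.385), 147)), ((np.float64(0.293), 117), (np.float64(0.36), 219))]
a -1.07 F up -0.0 left 1.8 n 2.2 mz 0.054 9.16
[((np.float64(0.391), 76), (np.float64(0.39), 153)), ((np.float64(0.348), 114), (np.float64(0.361), 215))]
-1.073 0.006000000000000005 23.3 -2.3876792621697756
```

Run:
```python
from h import *
turn(-1.073,-1.0,-7)
M=MS(-1.0)
r.movel(tcp(W(45.3,-65.3,5),M,L),quat(M),v=50)
r.movel(tcp(W(45.3,-65.3,100),M,L),quat(M),v=200)
print(needle("top"))
r.reach(tcp(G+[0,0,155],D,155),quat(D))
r.movel(tcp(G+[0,0,68],D,155),quat(D),v=150); r.sleep(.2)
f0=r.get_obs()["wrist_force"]
for z in(60,50,40,30,20,10,5,2,0.5):
    r.movel(tcp(G+[0,0,z],D,155),quat(D),v=60); f=r.get_obs()["wrist_force"]-f0; print(z,np.round(f,1))
    if np.linalg.norm(f)>10: break
b=viewer.snapshot("scene")[:,:,::-1];cv2.imwrite("pics/s5.png",b)
cv2.imwrite("pics/c8.png",cv2.resize(b[203:303,239:329],None,fx=6,fy=6,interpolation=cv2.INTER_CUBIC));print(r.get_obs()["time"])
```

```text
a -1.00 F up 1.8 left 2.4 n 1.0 mz -0.013 8.88
((np.float64(0.39), 78), (np.float64(0.387), 159))
60 [0.4 1.5 0.2]
50 [ 0.6  0.8 -0.2]
40 [ 1.7  1.1 -2.6]
30 [ 1.8  2.1 -1.9]
20 [ 2.3  1.8 -1.6]
10 [ 2.7  2.9 -2.6]
5 [ 4.   4.  -3.5]
2 [ 4.2  3.5 -3. ]
0.5 [ 4.2  2.7 -1.7]
30.275
```

View pics/c8.png

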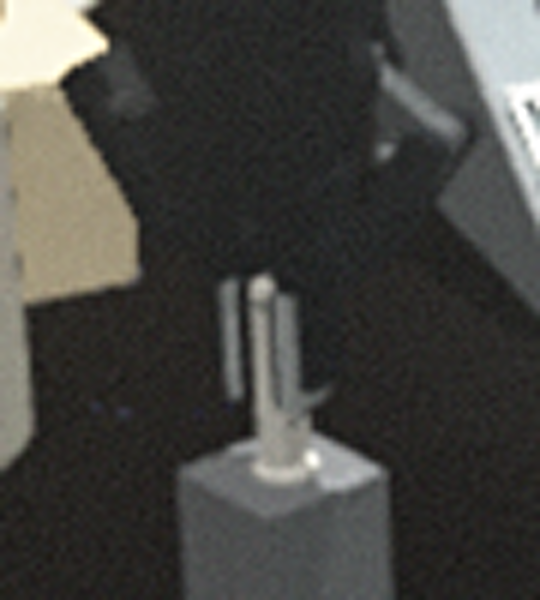

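Run:
```python
from slide import *
claw.set_gripper(50); r.sleep(.3)
r.movel(tcp(G+[0,0,100],D,155),quat(D),v=150)
claw.set_gripper(24)
b=viewer.snapshot("scene")[:,:,::-1]
r.movel(tcp(G+[0,0,160],D,155),quat(D),v=200)
r.reach(tcp(W(46,43.7,70),M),quat(M))
r.sleep(.2);f0=r.get_obs()["wrist_force"]
go(46,43.7,18,100); print(wf()-f0); go(46,43.7,7,40); print(wf()-f0)
for y in [20,0,-20,-40,-46]+list(np.arange(-48,-56,-1.5)):
    go(46,y,7,80); f=(r.get_obs()["wrist_force"]-f0)@LEFT; print(y,round(f,1))
    if f>7: break
go(46,y+5,7,60); go(46,y+5,80,150)
r.reach(tcp(G+[0,0,200],D,155),quat(D))
a=viewer.snapshot("top")[:,:,::-1];b2=viewer.snapshot("scene")[:,:,::-1]
print(needle("top"),needle("scene"),r.get_obs()["time"])
A=cv2.resize(a[138:246,330:455],None,fx=3,fy=3);B=cv2.resize(b2[160:330,255:420],None,fx=2.4,fy=2.4)
o=np.zeros((410,790,3),np.uint8);o[:324,:375]=A;o[:408,380:776]=B;cv2.imwrite("pics/c9.png",o)
```

```text
[-0.13711601  0.20187927  1.02343729]
[-1.23711601  0.80187927  0.82343729]
20 1.2
0 1.0
-20 1.2
-40 0.2
-46 0.8
-48.0 2.1
-49.5 2.4
-51.0 3.2
-52.5 6.4
-54.0 11.2
((np.float64(0.39), 78), (np.float64(0.391), 158)) ((np.float64(0.349), 111), (np.float64(0.362), 213)) 41.475
```

View pics/c9.png

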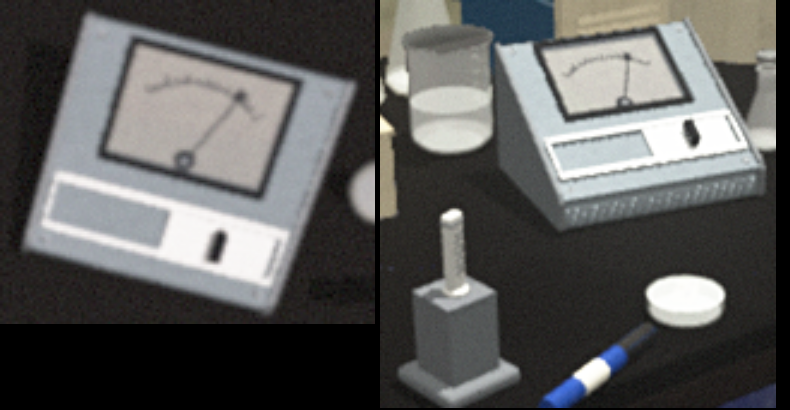

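The cover is shut with its rib back at its starting place, the needle points at the block, and the tool hangs in its stand.

```bash
python3 -c "
from cell import r
print(r.finish_job())"
```

```text
the job is handed in; nothing more can be done
None
```

I handed the job in at about 41 s of robot time: the needle reads within about 0.01 rad of the block's middle, the tool is released in its stand and the cover is shut. The hand-in call returned no verdict.

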